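# Latch the vegetable crate gate

### The job

The gate of the wooden vegetable crate on the worktop stands ajar. Lift its pivoting latch bar by the thumb plate, swing the gate shut with the bar held above the keeper on the post, and let the bar drop fully home into the keeper's notch, then let go. Work by feel and gently: the keeper must not be pressed or rammed hard, and the onions, jar and mug are to be left alone.

Things in the scene. Friction and masses are not known exactly. Their poses are not given: they have to be found in the camera images.
- crate: Open-topped slatted wooden crate, fixed, 330 mm wide, walls 96 mm high. Origin on the worktop under the middle of the shut gate's plane; x points into the crate (away from the robot), y left along the shut gate, z up. The gate's upright hinge axis is at x = 0, y = +145 mm. For 80 mm behind the gate the crate is empty: a finger may reach in there.
- gate (a joint): Hinge angle of the gate (rad): 0 = shut, in the crate's y-z plane; positive = open, free edge swung to the crate's -x (towards the robot); range -0.06 (a little past shut) to 0.9. Wooden panel 16 mm thick, top edge 143 mm above the worktop, reaching 258 mm from the hinge, to the crate's -y when shut. Stiff hinge: it stays where left; about 1.5 N at the thumb plate moves it.
- bar (a joint): Angle of the latch bar on the gate (rad): 0 = level, positive = nose raised; range -0.03 to 0.6. Dark steel bar, 8 mm thick along the gate's normal, 14 mm high, 140 g, running 190 mm from its pivot, away from the hinge, past the gate's free edge. It falls by its own weight: -0.03 unsupported, about 0 home on the notch's floor, about 0.08 lying on top of a keeper wall.
- pivot (a point): The bar's pivot axis, in the bar's middle plane: 125 mm from the hinge axis along the gate, 127 mm above the worktop, 15 mm from the gate's middle plane on its outer side (towards the robot). The axis is the gate's normal.
- thumb (a point): Middle of the upright thumb plate on the bar: 10 mm thick along the gate's normal, 22 mm wide, its top 62 mm above the pivot (189 mm above the worktop, bar level). The point is 90 mm from the pivot towards the nose, 42 mm above the bar's middle line. Pinch it from above, fingers closing along the gate's normal. Axes: x gate's normal inwards, y along the bar to the pivot, z up the plate.
- nose (a point): Point on the bar's underside near its free end, 170 mm from the pivot (295 mm from the hinge axis); this part of the bar lies in the notch when home.
- jamb: Fixed wooden post 84 x 42 mm, 115 mm high, by the gate's free edge; origin mid-foot, axes as the crate's. On its top a steel keeper, 24 mm long in y: an open-topped notch 12.5 mm wide in x that runs along y, floor 120 mm above the worktop, with a flat-topped wall 14 mm thick on either side in x, tops 134 mm above the worktop. More than 12 N on post or keeper is too hard.
- mark (a point): Middle of the post's top, at notch floor height (120 mm up). The keeper is screwed through a slot: its notch sits up to 8 mm nearer or farther along the post's x than this mark (0.027 rad of gate angle), and that is not measured. With the keeper in mid slot the nose lies here at gate angle 0.
- onion0: Brown onion 68 mm across, 66 mm high, inside the crate; origin under its middle. Bystander.
- onion1: A second, like onion inside the crate. Bystander.
- jar: Amber glass jar, 72 mm across, 120 mm high, on the worktop to the right of the crate. Bystander.
- mug: White mug, 80 mm across, 90 mm high, on the worktop to the left of the crate. Bystander.

How it is judged:
By the outcome, as a careful person would: the job done as asked, in the order asked, and still so for the second after the job is handed in, with the robot touching nothing.
It also fails if it takes over 51 s, if anything falls off the work surface, if the arm or the gripper's body presses on something with over 40 N, if the wrist force passes 120 N, or if a joint passes its speed limit or range.

### The arm

A 6-joint arm with a two-finger parallel gripper is mounted at the origin on the work surface. World frame = base frame: x ahead of the robot, y to its left, z up, the work surface at z = 0. Lengths are in m, angles in rad, forces in N, time in s.
With the tool pointing down it reaches from about 0.3 to 0.775 m from the base axis. Payload 14.6 kg.
Tool frame: the origin (TCP) lies at the very end of the fingers, on their centre line; the grasp point (between the pads) lies 19 mm behind it; z points along the fingers, y is the line along which they close (so a half turn about z gives the same grasp; the last joint's range is limited). The gripper opens to 94 mm and grips with 3 to 60 N. Pads are 16 mm wide; open, the fingers measure 119 mm over their backs; the gripper's body (75 mm by 177 mm) begins 78 mm behind the grasp point.
Start: joints at [1.079, 0.3, 1.521, -0, 1.321, -0.067], TCP at [0.227, 0.501, 0.205] pointing down, gripper open.
Joint ranges: [-3.03, 3.03], [-0.79, 2.21], [0.23, 2.52], [-1.04, 4.18], [0, 3.07], [-2.55, 2.55]. Speed limits (rad/s): [2.22, 2.22, 2.57, 3.14, 3.14, 3.14].

### API

Orientations are given as [roll, pitch, yaw] about the fixed x, y, z axes, in that order (R = Rz(yaw) Ry(pitch) Rx(roll)).
In Python, from station import ctrl, cams gives the robot as it stands. The module is installed in compiled form; this text tells all that it offers.
- The arm moves only by the tool arm_command, never from a script. Its argument "plan" is a list that holds one entry, the list of rows, each a list of 7 numbers: the shift along the tool's x, y, z in mm, then the turn, a rotation vector about the tool's x, y, z in rad, then the closure, from -1 (fully open) to 1 (shut). A call has 1 to 12 rows; each row is the pose to reach, as a shift and turn from the pose commanded when the call began, along the tool's axes at that moment; what a row does not reach only later rows make up. A row lasts 1/10 s, in which the tool goes at most 50 mm and 8.59 degrees, less where a joint would pass 70% of its speed; a pose out of reach is approached as far as the arm can. A call with a gripper value outside its range is refused whole. The fingers move at their own pace and stop on an object; "squeeze" is the grip in N (left out, the last holds). Time passes only in rows, so rows that repeat a pose let the fingers close. It gives the time, the measured TCP pose, the force, the opening and the grip force at its end, in the units of the state.
- ctrl.get_obs(): the state, without advancing time (a new reading comes with each control period).
- cams.camera(name): name is "side" or "top" or "wrist"; returns (picture, depth): 400x640x3 uint8, blue, green, red; 400x640 float32, m along the optical axis (not along the pixel's ray), 0 where there is no reading.
- cams.camera_info(name): a dict with "fx", "fy", "cx", "cy" (pixels), "world_to_cam" (4x4, takes a point from world to camera coordinates). Camera axes: x right, y down, z forward; pixel columns grow to the right and rows downward; lengths in m; the calibration is good to about 2 mm. A picture is of the moment at which its call begins: read the wrist's pose just before it. camera_info takes no time and is no camera call; for the wrist camera it gives the pose at the moment of the call.
- ctrl.hand_in(): hands the job in; it is judged then, once.
The state is a dict: "time_s": time; "qpos": joint angles; "joint_vel": joint speeds; "tau": joint torques, N m; "ee_pos": TCP position; "eef_rot": TCP orientation; "force": force on the tool from outside, world axes, zero at the start; "moment": the same for the moment, N m; "grip_width": finger opening in m; "grip_force": force on a finger pad.
Only numpy, scipy, OpenCV 4.12 (cv2) and the standard library are available. Lean on these libraries where they do the work, as an engineer would, in place of code of your own. Each camera call takes 0.05 s, during which the arm holds its last target. There are 200 camera calls.

## Working session

There is one attempt and no reset: what is moved stays moved. The work goes in short steps, Python scripts to look and compute and a tool call to move; the robot and the scene stay as the last step left them, time stands still between calls to the robot, and variables do not carry over. Pictures are saved under pics/ and viewed, at most 10 in all, crops included, and the job is handed in when it is done.

Besides the shell and the picture viewer there is one more tool, called after "Request:" by a JSON object that holds its "api" and its "payload". arm_command: Moves the arm, as the interface text tells. Its arguments: {"type":"object","properties":{"plan":{"type":"array"},"squeeze":{"type":"number"}},"required":["plan"]}

```bash
mkdir -p pics
cat > h.py <<'E'
import numpy as np, cv2
from station import ctrl, cams
def pts(name):
    im,d=cams.camera(name); i=cams.camera_info(name)
    v,u=np.mgrid[:400,:640]
    p=np.stack([(u-i['cx'])/i['fx']*d,(v-i['cy'])/i['fy']*d,d,np.ones_like(d)],-1)
    w=p@np.linalg.inv(i['world_to_cam']).T
    w[d==0]=np.nan
    return im,w[...,:3]
E
python3 - <<'E'
from h import *
for n in ('top','side'):
    im,w=pts(n); np.savez(f'{n}.npz',im=im,w=w); cv2.imwrite(f'pics/{n}0.png',im)
print(ctrl.get_obs())
E
```

```text
{'time_s': 0.1, 'qpos': array([ 1.07939324e+00,  3.00403765e-01,  1.52153008e+00, -2.07070864e-06,
        1.32070467e+00, -6.65811425e-02]), 'joint_vel': array([-0.00042346, -0.00135757,  0.00086544,  0.00014219,  0.00128262,
        0.00041679]), 'tau': array([ 1.75564976e-03, -5.32648301e+01, -3.53274643e+01,  7.09791784e-02,
        2.36307346e-02, -1.20050831e-04]), 'ee_pos': array([0.22656652, 0.50090074, 0.20494484]), 'eef_rot': array([-3.14054898e+00, -6.75817323e-05,  2.71677118e+00]), 'force': array([-0.63451045, -0.06498135,  0.20303005]), 'moment': array([-0.02127896,  0.01211784,  0.00251719]), 'grip_force': 0.0, 'grip_width': 0.09412946366507645}
```

View pics/top0.png

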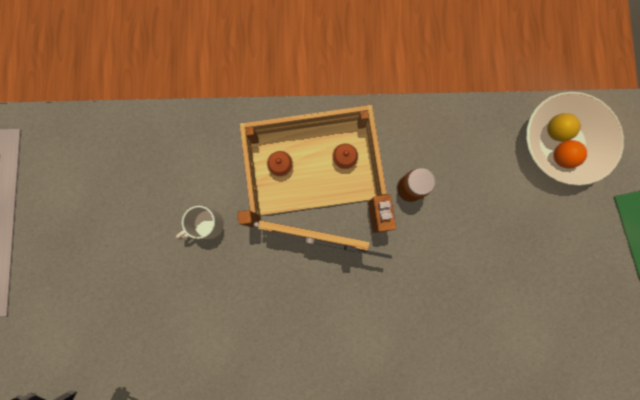

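View pics/side0.png

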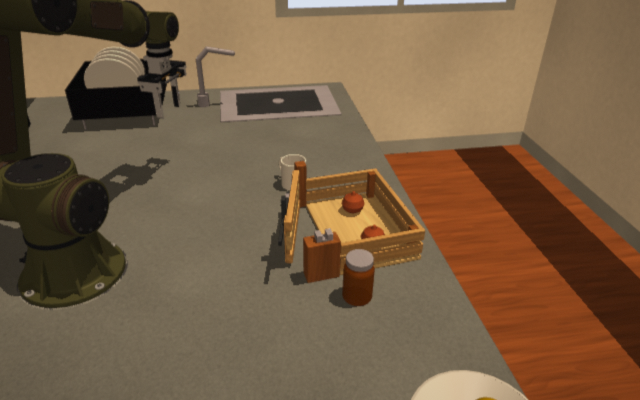

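The top view shows the gate from (260,226) to (368,246), the keeper at about (385,210), the hinge post at (246,218), the jar at (418,184) and the mug at (200,223). The side view shows the keeper at (323,237) on its post.

Run:
```python
from h import *
z=np.load('top.npz');im,w=z['im'],z['w']
def reg(u0,u1,v0,v1,z0,z1,lab):
    s=w[v0:v1,u0:u1]; c=im[v0:v1,u0:u1]; m=(s[...,2]>z0)&(s[...,2]<z1)
    p=s[m]
    if len(p)<3: print(lab,len(p));return
    if len(p)>4:
        r=cv2.minAreaRect((p[:,:2]*1000).astype(np.float32))
        print(lab,len(p),p.mean(0).round(4),'box',np.round(r[0],1),np.round(r[1],1),round(r[2],1), 'col',c[m].mean(0).round())
        print(cv2.boxPoints(r).round().tolist())
reg(255,375,215,255,.136,.150,'gate')
reg(365,405,190,235,.105,.125,'posttop')
reg(365,405,190,235,.128,.140,'keeper')
reg(295,400,225,275,.15,.22,'thumb')
reg(345,400,225,275,.10,.136,'bar')
reg(232,258,205,230,.05,.3,'hingepost')
reg(235,395,100,240,.088,.104,'cratewalls')
np.set_printoptions(linewidth=250)
print((w[190:236,368:402,2]*1000).round()[::1].astype(int))
```

```text
gate 846 [0.5662 0.0584 0.1415] box [561.7  60. ] [253.9  27. ] 77.8 col [ 84. 150. 199.]
[[522.0, -61.0], [548.0, -67.0], [602.0, 181.0], [575.0, 187.0]]
posttop 522 [ 0.6143 -0.1061  0.1143] box [ 616.3 -107.5] [83.8 42.1] 7.3 col [ 53.  93. 147.]
[[572.0, -92.0], [577.0, -134.0], [661.0, -123.0], [655.0, -81.0]]
keeper 134 [ 0.6198 -0.1068  0.1327] box [ 620. -107.] [40.  23.8] 7.5 col [138. 155. 178.]
[[599.0, -98.0], [602.0, -121.0], [641.0, -116.0], [638.0, -93.0]]
thumb 55 [ 0.5344 -0.0208  0.1822] box [534.4 -21.4] [22.6  9.6] 77.9 col [51. 60. 67.]
[[527.0, -31.0], [537.0, -33.0], [541.0, -11.0], [532.0, -9.0]]
bar 237 [ 0.5488 -0.0917  0.1215] box [558.5 -77.2] [98.5 77.3] 77.9 col [ 51.  79. 111.]
[[510.0, -117.0], [586.0, -133.0], [607.0, -37.0], [531.0, -21.0]]
hingepost 342 [0.6113 0.209  0.1204] box [612.4 212.6] [56.7 38.7] 15.1 col [ 46.  85. 132.]
[[580.0, 224.0], [590.0, 187.0], [645.0, 201.0], [635.0, 239.0]]
cratewalls 1777 [0.7932 0.0639 0.0946] box [721.2  59.2] [310.6 344.1] 2.9 col [ 72. 131. 180.]
[[557.0, 223.0], [575.0, -121.0], [885.0, -105.0], [868.0, 239.0]]
[[11 10  8 ... 37 46 54]
 [10 13  7 ... 31 42 49]
 [14 14  8 ... 31 37 46]
 ...
 [-3  0 -2 ... -2 -1 -1]
 [ 1 -1 -2 ... -1 -3 -3]
 [-2  2 -3 ... -1 -1  0]]<stdin>:19: RuntimeWarning: invalid value encountered in cast
```

```bash
cat >> h.py <<'E'
from scipy.spatial.transform import Rotation as Ro
def rel(pos,R):
    o=ctrl.get_obs(); R0=Ro.from_euler('xyz',o['eef_rot'])
    d=R0.inv().apply(np.array(pos)-o['ee_pos'])*1000
    print('t',round(o['time_s'],2),'pos',o['ee_pos'].round(4),'rot',o['eef_rot'].round(3),'F',o['force'].round(2),'w',round(o['grip_width'],4))
    print('shift',d.round(1),'turn',(R0.inv()*R).as_rotvec().round(4))
def down(yaw): return Ro.from_euler('xyz',[np.pi,0,yaw])
E
python3 - <<'E'
from h import *
rel([.535,-.021,.27],down(1.36))
E
```

```text
t 0.1 pos [0.2266 0.5009 0.2049] rot [-3.141 -0.     2.717] F [-0.63 -0.06  0.2 ] w 0.0941
shift [-496.1 -348.5  -64.7] turn [-9.0000e-04  7.0000e-04  1.3568e+00]
```

Request:
{"api": "arm_command", "payload": {"plan": [[[-496,-348,-65,0,0,1.357,-1],[-496,-348,-65,0,0,1.357,-1],[-496,-348,-65,0,0,1.357,-1],[-496,-348,-65,0,0,1.357,-1],[-496,-348,-65,0,0,1.357,-1],[-496,-348,-65,0,0,1.357,-1],[-496,-348,-65,0,0,1.357,-1],[-496,-348,-65,0,0,1.357,-1],[-496,-348,-65,0,0,1.357,-1],[-496,-348,-65,0,0,1.357,-1],[-496,-348,-65,0,0,1.357,-1],[-496,-348,-65,0,0,1.357,-1]]]}}

```text
time_s: 1.3
ee_pos: [0.531, -0.0144, 0.2695]
eef_rot: [-3.141, -0.0, 1.36]
force: [0.3, 1.4, -0.5]
grip_width: 0.0941
grip_force: 0.0
```

Run:
```python
from h import *
rel([.535,-.021,.27],down(1.36))
```

```text
t 1.3 pos [ 0.531  -0.0144  0.2695] rot [-3.141 -0.     1.36 ] F [ 0.3   1.44 -0.53] w 0.0941
shift [-5.6  5.3 -0.5] turn [-0.0003 -0.     -0.0005]
```

Request:
{"api": "arm_command", "payload": {"plan": [[[0,0,0,0,0,0,-1],[0,0,0,0,0,0,-1],[0,0,0,0,0,0,-1]]]}}

```text
time_s: 1.6
ee_pos: [0.53, -0.0115, 0.2692]
eef_rot: [-3.141, -0.0, 1.361]
force: [-0.1, 0.5, -0.2]
grip_width: 0.0941
grip_force: 0.0
```

Run:
```python
from h import *
rel([.535,-.021,.153],down(1.36))
im,w=pts('wrist'); np.savez('wrist.npz',im=im,w=w); cv2.imwrite('pics/wrist1.png',im)
```

```text
t 1.6 pos [ 0.53   -0.0115  0.2692] rot [-3.141 -0.     1.361] F [-0.08  0.52 -0.2 ] w 0.0941
shift [ -8.3   7.  116.2] turn [-0.0006 -0.0001  0.0006]
```

View pics/wrist1.png

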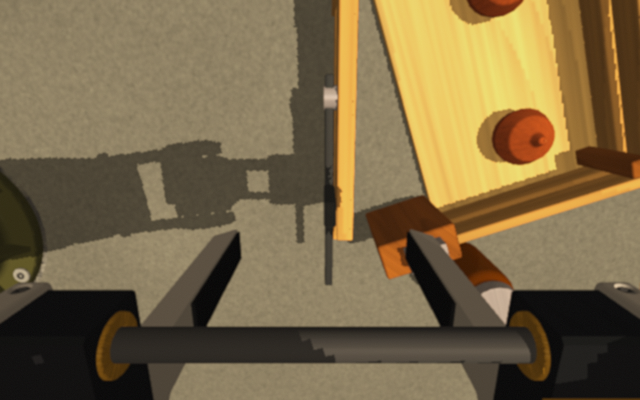

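The wrist view shows the gate edge-on at column 345, the pivot at (330,97), the thumb plate at about (330,195), the bar's tip at (328,283) and the post top at (412,236), where a finger partly hides the keeper.

Run:
```python
from h import *
z=np.load('wrist.npz');im,w=z['im'],z['w']
def reg(u0,u1,v0,v1,z0,z1,lab,bright=None):
    s=w[v0:v1,u0:u1]; c=im[v0:v1,u0:u1]; m=(s[...,2]>z0)&(s[...,2]<z1)
    if bright: m&=(c.max(-1)<bright)
    p=s[m]
    r=cv2.minAreaRect((p[:,:2]*1000).astype(np.float32))
    print(lab,len(p),p.mean(0).round(4),'box',np.round(r[0],1),np.round(r[1],1),round(r[2],1),'z',np.percentile(p[:,2],[5,50,95]).round(4))
    print(cv2.boxPoints(r).round(1).tolist())
reg(310,350,160,240,.175,.195,'thumbtop')
reg(333,365,0,245,.139,.147,'gatetop')
reg(315,334,235,290,.10,.145,'bar')
reg(315,334,110,170,.10,.145,'bar2')
reg(360,465,190,285,.108,.121,'post')
reg(360,465,190,285,.128,.140,'keeper')
```

```text
thumbtop 346 [ 0.5335 -0.0219  0.1862] box [533.3 -23.5] [22.3  9.1] 78.0 z [0.1789 0.187  0.1883]
[[526.5, -33.5], [535.5, -35.400001525878906], [540.0999755859375, -13.600000381469727], [531.2000122070312, -11.699999809265137]]
gatetop 4447 [0.5623 0.0439 0.144 ] box [559.2  35.3] [208.3  19.4] 78.0 z [0.1425 0.144  0.1453]
[[527.9000244140625, -64.5], [546.9000244140625, -68.5999984741211], [590.4000244140625, 135.10000610351562], [571.4000244140625, 139.1999969482422]]
bar 409 [ 0.5185 -0.0902  0.1302] box [518.9 -88.8] [63.1  8.6] 76.8 z [0.1286 0.1301 0.1319]
[[507.5, -118.5999984741211], [515.9000244140625, -120.5], [530.2999877929688, -59.099998474121094], [521.9000244140625, -57.099998474121094]]
bar2 485 [0.5445 0.0302 0.134 ] box [544.6  29.3] [54.2  8.1] 79.1 z [0.1325 0.134  0.1354]
[[535.5, 3.5], [543.4000244140625, 1.899999976158142], [553.7000122070312, 55.099998474121094], [545.7999877929688, 56.70000076293945]]
post 1661 [ 0.6101 -0.1049  0.1155] box [ 614.8 -108.6] [84.1 42.5] 6.9 z [0.111  0.1159 0.1173]
[[570.5, -92.5999984741211], [575.5999755859375, -134.8000030517578], [659.0999755859375, -124.69999694824219], [654.0, -82.5]]
keeper 61 [ 0.6336 -0.0992  0.1338] box [ 618.3 -107.5] [43.5 14.1] 20.2 z [0.1288 0.1345 0.1361]
[[595.4000244140625, -108.4000015258789], [600.2999877929688, -121.69999694824219], [641.0999755859375, -106.69999694824219], [636.2999877929688, -93.4000015258789]]
```

Request:
{"api": "arm_command", "payload": {"plan": [[[-10,5.5,30,0,0,0,-1],[-10,5.5,60,0,0,0,-1],[-10,5.5,85,0,0,0,-1],[-10,5.5,105,0,0,0,-1],[-10,5.5,116,0,0,0,-1],[-10,5.5,116,0,0,0,-1],[-10,5.5,116,0,0,0,-1],[-10,5.5,116,0,0,0,-0.5],[-10,5.5,116,0,0,0,0]]], "squeeze": 12}}

```text
time_s: 2.55
ee_pos: [0.534, -0.0232, 0.1543]
eef_rot: [3.14, -0.0, 1.36]
force: [0.4, -0.5, -0.6]
grip_width: 0.0811
grip_force: 0.0
```

Request:
{"api": "arm_command", "payload": {"plan": [[[0,0,0,0,0,0,0.4],[0,0,0,0,0,0,0.5],[0,0,0,0,0,0,0.6],[0,0,0,0,0,0,0.7],[0,0,0,0,0,0,0.75],[0,0,0,0,0,0,0.8],[0,0,0,0,0,0,0.9],[0,0,0,0,0,0,1],[0,0,0,0,0,0,1],[0,0,0,0,0,0,1]]]}}

```text
time_s: 3.55
ee_pos: [0.5337, -0.0233, 0.1534]
eef_rot: [-3.142, 0.0, 1.36]
force: [-0.6, -0.1, 0.4]
grip_width: 0.0101
grip_force: 12.0
```

Request:
{"api": "arm_command", "payload": {"plan": [[[0.9,0,-2.9,0,-0.032,0,1],[1.8,0,-5.7,0,-0.063,0,1],[2.9,0,-8.6,0,-0.095,0,1],[4.0,0,-11.4,0,-0.127,0,1],[5.3,0,-14.2,0,-0.159,0,1],[6.6,0,-16.9,0,-0.19,0,1],[6.6,0,-16.9,0,-0.19,0,1],[6.6,0,-16.9,0,-0.19,0,1]]]}}

```text
time_s: 4.35
ee_pos: [0.535, -0.0169, 0.1701]
eef_rot: [-3.141, 0.189, 1.36]
force: [-1.5, -1.3, -0.0]
grip_width: 0.0101
grip_force: 12.0
```

Run:
```python
from h import *
o=ctrl.get_obs(); print(o['force'],o['moment'],o['ee_pos'],o['eef_rot'],o['grip_width'])
for n in('wrist','side','top'):
    im,w=pts(n); np.savez(n+'2.npz',im=im,w=w)
    cv2.imwrite(f'pics/{n}2.png',im if n!='side' else cv2.resize(im[130:300,230:430],None,fx=3,fy=3))
```

```text
[-1.52521813 -1.294408   -0.00337493] [-0.15140711  0.17675784  0.09517683] [ 0.53497165 -0.01686312  0.17014866] [-3.14121143  0.1893647   1.36008255] 0.010075116756374283
```

View pics/side2.png

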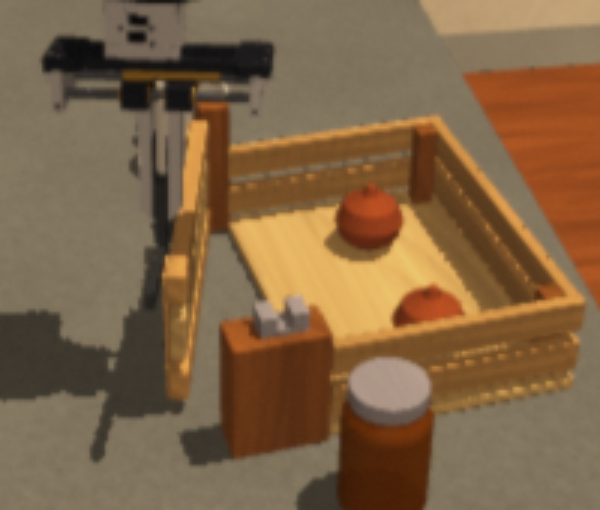

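View pics/wrist2.png

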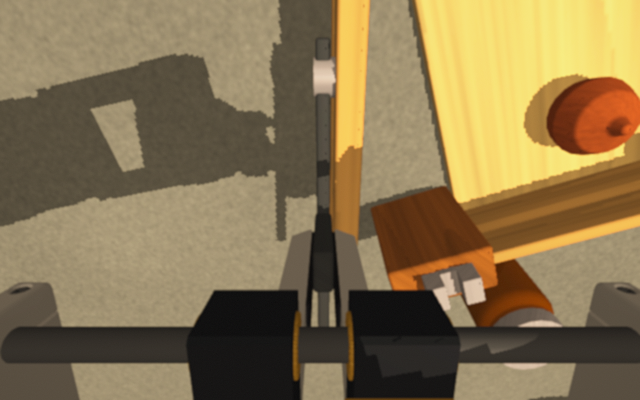

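The side crop shows the bar held and the keeper notch open at (280,320). The wrist view shows the pivot at (323,76), the bar at column 323 and the keeper with its notch at about (458,285), clear of the fingers.

Run:
```python
from h import *
z=np.load('wrist2.npz');im,w=z['im'],z['w']
def sel(u0,u1,v0,v1,z0,z1):
    s=w[v0:v1,u0:u1]; return s[(s[...,2]>z0)&(s[...,2]<z1)]*1000
def box(p,l):
    r=cv2.minAreaRect(p[:,:2].astype(np.float32)); print(l,len(p),np.round(r[0],1),np.round(r[1],1),round(r[2],2),p[:,2].mean().round(1)); return r
box(sel(328,372,0,240,.140,.1475),'gate')
box(sel(312,334,85,180,.12,.16),'barroot')
piv=sel(308,338,55,95,.12,.15); box(piv,'pivot cap')
po=sel(360,500,180,310,.111,.119); r=box(po,'post')
k=sel(415,500,255,310,.128,.139); box(k,'keeper')
a=np.deg2rad(7.3); ex=np.array([np.cos(a),np.sin(a)])
print('keeper x hist',np.histogram(k[:,:2]@ex,bins=np.arange(570,650,2)))
f=sel(415,500,255,310,.117,.128); print('post x range',np.percentile(po[:,:2]@ex,[0.5,99.5]), 'C',np.array(r[0])@ex)
z=np.load('top2.npz');w=z['w']
po=sel(365,405,190,235,.105,.12);box(po,'top post');k=sel(365,405,190,235,.128,.140);box(k,'top keeper')
g=sel(255,375,215,255,.138,.147);box(g,'gate')
print(np.histogram(k[:,:2]@ex,bins=np.arange(570,650,2)),np.percentile(po[:,:2]@ex,[0.5,99.5]))
```

```text
gate 6797 [558.9  32.3] [137.9  19.9] 78.12 143.8
barroot 1411 [546.8  33. ] [62.  11.1] 79.4 139.2
pivot cap 980 [554.6  67.9] [20.8 13.1] 77.99 137.5
post 2431 [ 614.9 -108.7] [84.1 42.6] 7.48 115.4
keeper 941 [ 618.8 -108.7] [40.5 25.8] 7.54 133.9
keeper x hist (array([  0,   0,   0,   0,   2,  15,  15,  33,  60,  77,  78,  56,   0,
         0,   0,   0,   0,   4, 106,  83,  85,  81,  84,  84,  75,   3,
         0,   0,   0,   0,   0,   0,   0,   0,   0,   0,   0,   0,   0]), array([570, 572, 574, 576, 578, 580, 582, 584, 586, 588, 590, 592, 594,
       596, 598, 600, 602, 604, 606, 608, 610, 612, 614, 616, 618, 620,
       622, 624, 626, 628, 630, 632, 634, 636, 638, 640, 642, 644, 646,
       648]))
post x range [554.66114586 636.96647486] C 596.1209323414402
top post 489 [ 616.2 -107.7] [83.7 42.8] 7.27 113.8
top keeper 133 [ 620.2 -107.2] [40.4 24. ] 7.25 132.9
gate 202 [569.1  58.5] [252.9  18.6] 79.79 141.7
(array([ 0,  0,  0,  0,  0,  4, 10,  9,  9,  9, 10, 10,  6,  0,  0,  0,  0,
        0,  2,  9, 10,  8, 11,  9, 10,  7,  0,  0,  0,  0,  0,  0,  0,  0,
        0,  0,  0,  0,  0]), array([570, 572, 574, 576, 578, 580, 582, 584, 586, 588, 590, 592, 594,
       596, 598, 600, 602, 604, 606, 608, 610, 612, 614, 616, 618, 620,
       622, 624, 626, 628, 630, 632, 634, 636, 638, 640, 642, 644, 646,
       648])) [555.86574406 639.04159995]
```

```bash
cat >> h.py <<'E'
H=np.array([.5928,.1865,0])
def swing(total,n):
    o=ctrl.get_obs(); R0=Ro.from_euler('xyz',o['eef_rot']); p=o['ee_pos']
    for a in np.linspace(0,total,n+1)[1:]:
        Z=Ro.from_euler('z',a); q=H+Z.apply(p-H)
        print((R0.inv().apply(q-p)*1000).round(1),(R0.inv()*Z*R0).as_rotvec().round(3))
    yaw=o['eef_rot'][2]+total; nrm=np.array([np.sin(yaw),-np.cos(yaw)])
    for K in ([.6188,-.1087],[.6202,-.1072]): print('K off bar',((np.array(K)-q[:2])@nrm*1000).round(2), q.round(4))
E
python3 -c "
from h import *
swing(.353,11)"
```

```text
[-0.3  6.8  0.1] [-0.006 -0.    -0.032]
[-0.4 13.6  0.1] [-0.012 -0.    -0.063]
[-0.4 20.3  0.1] [-0.018 -0.    -0.095]
[-0.  27.1 -0. ] [-0.024 -0.    -0.126]
[ 0.5 33.9 -0.1] [-0.03  -0.    -0.158]
[ 1.2 40.6 -0.3] [-0.036 -0.    -0.189]
[ 2.2 47.4 -0.4] [-0.042 -0.    -0.221]
[ 3.3 54.  -0.7] [-0.048 -0.    -0.252]
[ 4.7 60.7 -0.9] [-0.054 -0.    -0.284]
[ 6.3 67.3 -1.2] [-0.06  -0.    -0.315]
[ 8.1 73.8 -1.6] [-0.066 -0.    -0.347]
K off bar -2.03 [ 0.6088 -0.0244  0.1701]
K off bar -0.43 [ 0.6088 -0.0244  0.1701]
```

Request:
{"api": "arm_command", "payload": {"plan": [[[-0.3,6.8,0.1,-0.006,0,-0.032,1],[-0.4,13.6,0.1,-0.012,0,-0.063,1],[-0.4,20.3,0.1,-0.018,0,-0.095,1],[0,27.1,0,-0.024,0,-0.126,1],[0.5,33.9,-0.1,-0.03,0,-0.158,1],[1.2,40.6,-0.3,-0.036,0,-0.189,1],[2.2,47.4,-0.4,-0.042,0,-0.221,1],[3.3,54,-0.7,-0.048,0,-0.252,1],[4.7,60.7,-0.9,-0.054,0,-0.284,1],[6.3,67.3,-1.2,-0.06,0,-0.315,1],[7.9,73,-1.5,-0.066,0,-0.343,1],[7.9,73,-1.5,-0.066,0,-0.343,1]]]}}

```text
time_s: 5.7
ee_pos: [0.6086, -0.0244, 0.1702]
eef_rot: [3.141, 0.19, 1.71]
force: [1.0, -0.6, -0.9]
grip_width: 0.0102
grip_force: 12.0
```

Request:
{"api": "arm_command", "payload": {"plan": [[[0,0,0,0,0,0,1],[0,0,0,0,0,0,1]]]}}

```text
time_s: 5.9
ee_pos: [0.6081, -0.0243, 0.1703]
eef_rot: [3.141, 0.19, 1.708]
force: [1.4, -1.2, -2.1]
grip_width: 0.01
grip_force: 12.0
```

Run:
```python
from h import *
swing(.0035,1)
for n in('side','wrist','top'):
    im,w=pts(n); np.savez(n+'3.npz',im=im,w=w)
    c={'side':im[200:300,270:370],'wrist':im,'top':im[180:260,330:430]}[n]
    cv2.imwrite(f'pics/{n}3.png',c if n=='wrist' else cv2.resize(c,None,fx=6,fy=6))
```

```text
[-0.   0.7  0. ] [-0.001  0.    -0.003]
K off bar -1.99 [ 0.6088 -0.0243  0.1703]
K off bar -0.39 [ 0.6088 -0.0243  0.1703]
```

View pics/side3.png

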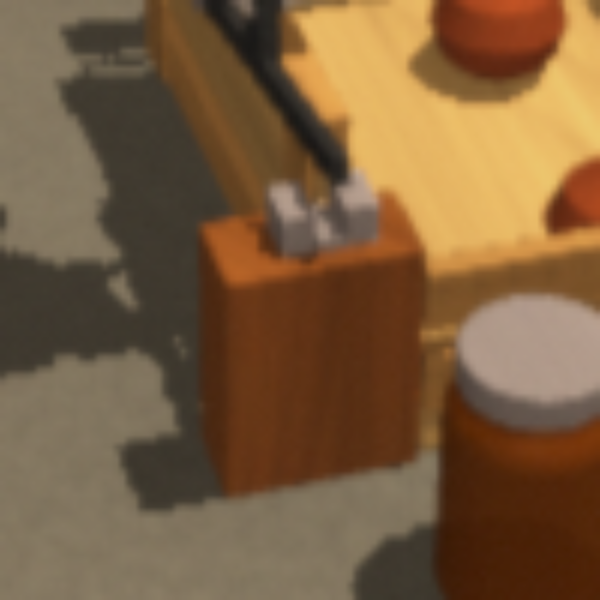

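View pics/wrist3.png

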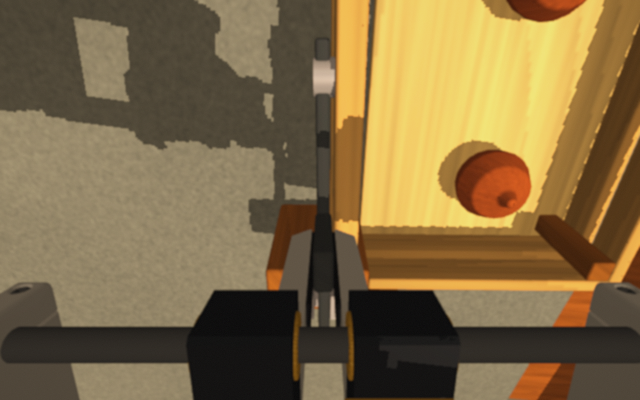

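The side crop shows the bar's tip above the keeper at (340,185), with the notch at (320,225). The wrist view shows the bar running to the keeper at (323,300). I'll measure the tip against the notch within each view.

Run:
```python
from h import *
a=np.deg2rad(7.4); ex=np.array([np.cos(a),np.sin(a)]);ey=np.array([-ex[1],ex[0]])
for n,b in (('top',(360,410,185,235)),('side',(300,345,205,250)),('wrist',(280,370,270,328))):
    z=np.load(n+'3.npz'); u0,u1,v0,v1=b; p=z['w'][v0:v1,u0:u1].reshape(-1,3)*1000; c=z['im'][v0:v1,u0:u1].reshape(-1,3).astype(int)
    xy=np.c_[p[:,:2]@ex,p[:,:2]@ey,p[:,2]]
    near=(xy[:,1]<-150)&(xy[:,1]>-225)
    m=near&(xy[:,2]>143)&(xy[:,2]<185)&(c.max(1)<110); q=xy[m]
    print(n,'bar',len(q)); 
    for y0 in range(-225,-150,8):
        s=q[(q[:,1]>=y0)&(q[:,1]<y0+8)]
        if len(s)>2: print('  y',y0+4,'x min/med/max',s[:,0].min().round(1),np.median(s[:,0]).round(1),s[:,0].max().round(1),'z',s[:,2].min().round(1),s[:,2].max().round(1),len(s))
    k=xy[near&(xy[:,2]>129)&(xy[:,2]<138)&(c.min(1)>90)]
    if len(k): print('  keeper x',k[:,0].min().round(1),k[:,0].max().round(1),'y',k[:,1].min().round(1),k[:,1].max().round(1),np.histogram(k[:,0],bins=np.arange(574,630,2))[0])
K=np.array([[618.8,-108.7],[620.2,-107.2]]); print(K@ex,K@ey)
```

```text
top bar 79
  y -205 x min/med/max 598.8 602.5 604.7 z 152.9 163.5 3
  y -197 x min/med/max 598.8 601.1 605.3 z 157.9 164.8 12
  y -189 x min/med/max 599.5 602.1 604.5 z 159.7 162.7 11
  y -181 x min/med/max 598.8 601.6 604.0 z 155.3 160.7 11
  y -173 x min/med/max 598.4 600.6 605.1 z 149.2 159.0 12
  y -165 x min/med/max 598.3 601.9 605.8 z 147.2 160.9 15
  y -157 x min/med/max 598.5 602.8 605.7 z 152.9 158.0 13
  keeper x 581.0 621.3 y -197.9 -174.3 [ 0  0  0  5 10  9  9  9  9 10  2  0  0  0  0  0  0  7  9  9  9  9  8  7
  0  0  0]
side bar 79
  y -205 x min/med/max 597.9 601.8 605.1 z 150.2 164.6 20
  y -197 x min/med/max 597.2 599.1 605.6 z 152.1 164.4 11
  y -189 x min/med/max 597.1 598.4 605.6 z 147.9 162.5 11
  y -181 x min/med/max 597.0 599.7 604.0 z 148.8 160.0 9
  y -173 x min/med/max 597.4 598.5 600.3 z 147.5 158.2 8
  y -165 x min/med/max 596.4 598.4 603.5 z 144.3 159.6 10
  y -157 x min/med/max 597.2 597.9 603.7 z 146.4 156.3 9
  keeper x 580.3 620.2 y -202.9 -177.8 [0 0 0 4 6 7 4 6 0 0 0 0 0 0 0 0 4 4 4 4 6 4 6 1 0 0 0]
wrist bar 367
  y -181 x min/med/max 597.4 600.9 604.3 z 159.7 161.2 25
  y -173 x min/med/max 597.3 600.8 604.3 z 158.5 161.8 107
  y -165 x min/med/max 597.3 600.7 604.2 z 157.5 160.2 105
  y -157 x min/med/max 597.3 600.7 604.1 z 155.3 159.4 116
  y -149 x min/med/max 597.3 601.6 604.0 z 156.1 157.8 14
  keeper x 592.4 609.8 y -199.9 -175.9 [ 0  0  0  0  0  0  0  0  0  2  0  0  0  0  0  0 62 41  0  0  0  0  0  0
  0  0  0]
[599.64603393 601.22756696] [-187.49337051 -186.1861776 ]
```

All views put the bar about 0.8 mm past the notch's middle, within the ±2.25 mm margin. I'll take that off and lower to just above the walls.

Request:
{"api": "arm_command", "payload": {"plan": [[[0,-0.6,0,0,0,0.003,1],[-0.5,-0.6,1.9,0,0.02,0.003,1],[-1,-0.6,3.7,0,0.04,0.003,1],[-1.4,-0.6,5.6,0,0.06,0.003,1],[-1.4,-0.6,5.6,0,0.06,0.003,1],[-1.4,-0.6,5.6,0,0.06,0.003,1],[-1.4,-0.6,5.6,0,0.06,0.003,1]]]}}

```text
time_s: 6.75
ee_pos: [0.6078, -0.0268, 0.1651]
eef_rot: [3.141, 0.13, 1.706]
force: [-1.3, -1.9, -0.2]
grip_width: 0.0099
grip_force: 12.0
```

Request:
{"api": "arm_command", "payload": {"plan": [[[-0.3,0,1,0,0.01,0,1],[-0.3,0,1,0,0.01,0,1],[-0.5,0,1.9,0,0.02,0,1],[-0.5,0,1.9,0,0.02,0,1]]]}}

```text
time_s: 7.15
ee_pos: [0.608, -0.0276, 0.1633]
eef_rot: [3.141, 0.109, 1.706]
force: [-1.1, -1.5, 0.1]
grip_width: 0.0098
grip_force: 12.0
```

Request:
{"api": "arm_command", "payload": {"plan": [[[-0.3,0,1,0,0.01,0,1],[-0.3,0,1,0,0.01,0,1]]]}}

```text
time_s: 7.35
ee_pos: [0.6081, -0.028, 0.1622]
eef_rot: [3.141, 0.099, 1.706]
force: [-1.3, -1.5, 0.4]
grip_width: 0.0102
grip_force: 12.0
```

```bash
python3 -c "
from h import *
swing(0.001,1)
o=ctrl.get_obs();print(o['force'],o['moment'],o['eef_rot'])"
```

```text
[-0.   0.2  0. ] [-0.     0.    -0.001]
K off bar -0.55 [ 0.6083 -0.028   0.1622]
K off bar 1.04 [ 0.6083 -0.028   0.1622]
[-1.25021556 -1.50939852  0.38453807] [-0.14860586  0.23659735  0.05164598] [3.1409802  0.09933489 1.70579191]
```

Request:
{"api": "arm_command", "payload": {"plan": [[[-0.3,0,1,0,0.01,0,1],[-0.3,0,1,0,0.01,0,1]]]}}

```text
time_s: 7.55
ee_pos: [0.6081, -0.0284, 0.1613]
eef_rot: [3.141, 0.089, 1.706]
force: [-0.8, -0.9, 1.6]
grip_width: 0.0097
grip_force: 12.0
```

Request:
{"api": "arm_command", "payload": {"plan": [[[-0.3,0,1,0,0.01,0,1],[-0.3,0,1,0,0.01,0,1]]]}}

```text
time_s: 7.75
ee_pos: [0.6082, -0.0288, 0.1604]
eef_rot: [3.141, 0.079, 1.706]
force: [-0.1, -0.8, 1.2]
grip_width: 0.01
grip_force: 12.0
```

Run:
```python
from h import *
o=ctrl.get_obs();print(o['force'],o['moment'],o['eef_rot'],o['ee_pos'])
a=np.deg2rad(7.4); ex=np.array([np.cos(a),np.sin(a)]);ey=np.array([-ex[1],ex[0]])
for n,b in (('top',(360,410,185,235)),('side',(300,345,205,250))):
    im,w=pts(n); u0,u1,v0,v1=b; p=w[v0:v1,u0:u1].reshape(-1,3)*1000; c=im[v0:v1,u0:u1].reshape(-1,3).astype(int)
    xy=np.c_[p[:,:2]@ex,p[:,:2]@ey,p[:,2]]
    m=(xy[:,1]<-165)&(xy[:,1]>-207)&(xy[:,2]>133)&(xy[:,2]<155)&(c.max(1)<100); q=xy[m]
    print(n,len(q),np.percentile(q,[2,50,98],axis=0).round(1).tolist())
    if n=='side': cv2.imwrite('pics/side4.png',cv2.resize(im[200:300,270:370],None,fx=6,fy=6))
```

```text
[-0.13518154 -0.81200094  1.15034932] [-0.11764291  0.1877851   0.11646761] [3.14083041 0.07934005 1.70585354] [ 0.60822817 -0.02875165  0.16035464]
top 3 [[599.5, -206.3, 138.2], [601.6, -204.8, 142.0], [604.1, -204.7, 143.9]]
side 49 [[596.4, -206.0, 133.5], [599.2, -189.0, 139.8], [604.4, -166.7, 144.3]]
```

View pics/side4.png

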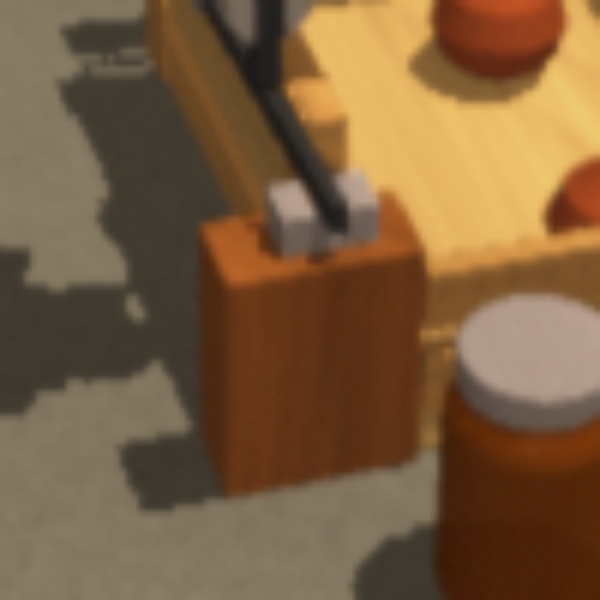

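The crop shows the bar's tip at (340,225), down between the two keeper walls. I'll keep lowering in small steps.

Request:
{"api": "arm_command", "payload": {"plan": [[[-0.3,0,1,0,0.01,0,1],[-0.3,0,1,0,0.01,0,1]]]}}

```text
time_s: 8.05
ee_pos: [0.6083, -0.0291, 0.1594]
eef_rot: [3.141, 0.069, 1.706]
force: [0.3, -1.2, 1.8]
grip_width: 0.0101
grip_force: 12.0
```

Request:
{"api": "arm_command", "payload": {"plan": [[[-0.3,0,1,0,0.01,0,1],[-0.3,0,1,0,0.01,0,1]]]}}

```text
time_s: 8.25
ee_pos: [0.6083, -0.0295, 0.1583]
eef_rot: [3.141, 0.059, 1.706]
force: [0.5, -1.8, 0.9]
grip_width: 0.0102
grip_force: 12.0
```

Request:
{"api": "arm_command", "payload": {"plan": [[[-0.3,0,0.9,0,0.01,0,1],[-0.3,0,0.9,0,0.01,0,1]]]}}

```text
time_s: 8.45
ee_pos: [0.6083, -0.0298, 0.1574]
eef_rot: [3.141, 0.049, 1.706]
force: [1.0, -0.9, 0.8]
grip_width: 0.01
grip_force: 12.0
```

Request:
{"api": "arm_command", "payload": {"plan": [[[-0.3,0,0.9,0,0.01,0,1],[-0.3,0,0.9,0,0.01,0,1]]]}}

```text
time_s: 8.65
ee_pos: [0.6083, -0.0301, 0.1565]
eef_rot: [3.141, 0.039, 1.706]
force: [0.1, -0.8, 1.1]
grip_width: 0.0098
grip_force: 12.0
```

Request:
{"api": "arm_command", "payload": {"plan": [[[-0.1,0,0.4,0,0.005,0,1],[-0.1,0,0.4,0,0.005,0,1]]]}}

```text
time_s: 8.85
ee_pos: [0.6083, -0.0302, 0.1562]
eef_rot: [3.141, 0.035, 1.706]
force: [0.3, 0.2, 0.0]
grip_width: 0.0097
grip_force: 12.0
```

Request:
{"api": "arm_command", "payload": {"plan": [[[0,0,0,0,0,0,0.6],[0,0,0,0,0,0,0.4],[0,0,0,0,0,0,0.4],[0,0,0,0,0,0,0.4],[0,0,-5,0,0,0,0.4],[0,0,-15,0,0,0,0.4],[0,0,-40,0,0,0,0.4],[0,0,-75,0,0,0,0.4],[0,0,-110,0,0,0,0.4],[0,0,-110,0,0,0,0.4]]]}}

```text
time_s: 9.85
ee_pos: [0.609, -0.0264, 0.2724]
eef_rot: [3.133, 0.037, 1.706]
force: [-0.5, -0.3, 0.5]
grip_width: 0.0281
grip_force: 0.0
```

Run:
```python
from h import *
o=ctrl.get_obs();print(o['time_s'],o['force'],o['ee_pos'],o['grip_width'])
a=np.deg2rad(7.4); ex=np.array([np.cos(a),np.sin(a)]);ey=np.array([-ex[1],ex[0]])
ims=[]
for n,b in (('top',(345,410,185,240)),('side',(295,345,200,250)),('wrist',(290,360,100,400))):
    im,w=pts(n); u0,u1,v0,v1=b; p=w[v0:v1,u0:u1].reshape(-1,3)*1000; c=im[v0:v1,u0:u1].reshape(-1,3).astype(int)
    xy=np.c_[p[:,:2]@ex,p[:,:2]@ey,p[:,2]]
    for y0,y1 in((-207,-198),(-175,-150),(-150,-110),(-60,-20)):
        m=(xy[:,1]<y1)&(xy[:,1]>y0)&(xy[:,2]>115)&(xy[:,2]<142)&(c.max(1)<100)&(abs(xy[:,0]-601)<9); q=xy[m]
        if len(q)>2: print(n,y0,len(q),np.percentile(q,[5,50,95],axis=0).round(1).tolist())
    ims.append(cv2.resize(im[190:270,270:370] if n=='side' else im[180:260,330:430] if n=='top' else im[100:400,160:535],(400,320) if n!='wrist' else (400,280)))
cv2.imwrite('pics/fin.png',np.vstack([np.hstack(ims[:2]),np.hstack([ims[2],ims[2]*0])]))
```

```text
9.85 [-0.53008874 -0.30662674  0.51346846] [ 0.6090444  -0.02635088  0.27241783] 0.028122053533137705
side -207 26 [[595.7, -206.4, 115.5], [599.8, -201.7, 124.2], [609.5, -198.7, 134.6]]
side -175 31 [[596.3, -171.3, 121.6], [598.9, -159.9, 132.0], [605.2, -150.5, 134.6]]
side -150 63 [[595.6, -148.3, 122.7], [598.6, -127.3, 132.7], [604.8, -113.0, 139.9]]
side -60 33 [[594.7, -57.8, 118.7], [596.7, -47.2, 128.8], [606.8, -24.1, 134.0]]
wrist -207 63 [[596.0, -206.3, 132.0], [600.1, -202.2, 133.7], [603.2, -198.3, 134.8]]
wrist -175 184 [[595.9, -173.9, 132.4], [598.9, -162.6, 133.5], [602.9, -151.5, 134.7]]
wrist -150 84 [[595.8, -149.4, 128.5], [599.8, -144.3, 133.6], [605.4, -120.3, 135.2]]
wrist -60 306 [[594.6, -58.3, 132.2], [598.2, -44.9, 133.6], [601.7, -31.7, 134.8]]
```

View pics/fin.png

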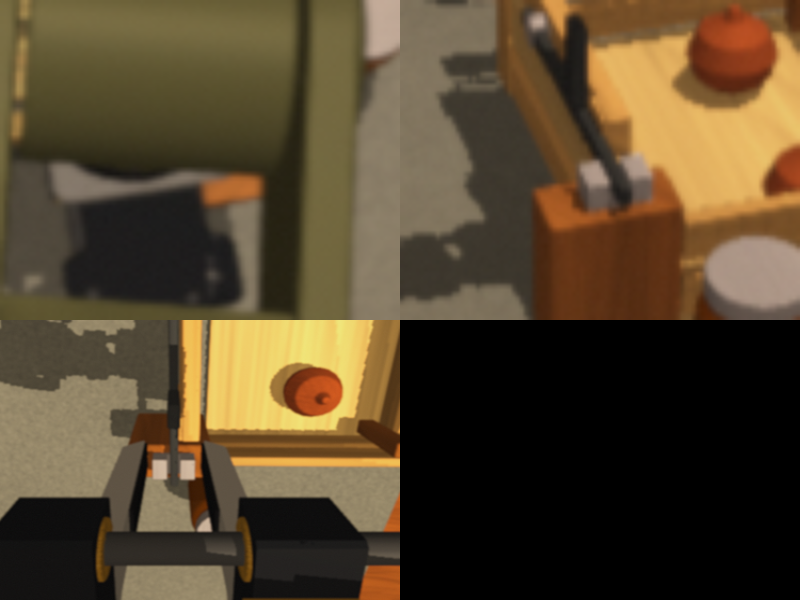

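The final picture shows the bar lying in the notch at (622,185). Its top is level at about 133.6 mm along its whole length (134 mm is home), and the fingers are clear of it.

```bash
python3 -c "
from station import ctrl
print(ctrl.hand_in())"
```

```text
the job is handed in; nothing more can be done
None
```

The gate is shut, the latch bar lies level and fully home in the keeper's notch, the gripper has let go and is clear, and the job was handed in at about 10 s.

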